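# Hang an empty window sash on the stand and test it with a tug

## Task

Lift the empty window sash, the larger one with no glass in it, out of the slotted rack and hang it by its top rail over both prongs of the steel stand, behind their upturned tips. Before you let go, give it a gentle steady tug downwards, a pull of one to one and a half kilos held for about half a second, to be sure the prongs carry it; then let go and leave it hanging still and upright. Do not wrench the stand, and leave the glazed sash, the tools and everything else on the table as they are.

Things in the scene. Friction and masses are not known exactly. Their poses are not given: they have to be found in the camera images.
- sash: The empty sash to hang: a small pine window frame, no glass, -x face primed white, 0.32 to 0.5 kg. Stands upright in either slot of the rack. 220 mm wide (y), 210 high (z), 28 thick (x). Top rail 45 mm high, bottom rail 55, stiles 42 wide: opening 136 x 110 mm, enlarged 8 mm all round by a glazing rebate over the rear (+x) 12 mm of the thickness. Origin at the centre of its underside.
- sash_mid (a point): Centre of the empty sash, half-way up (105 mm above its underside); axes as the sash.
- sash_rail (a point): Middle of the empty sash's top rail, 22.5 mm below the sash's top edge and 22.5 mm above the rail's underside, mid-thickness: the place to grip, across the 28 mm thickness (the sash's x). Axes as the sash.
- rack: Fixed timber rack: two parallel bearers (22 mm wide, 110 mm apart) along its x, 250 mm long. Two slots at x = -50 and +50 mm, 34 mm wide and 35 mm deep, floor 12 mm and top 47 mm above the table. Sashes stand in the slots with their thickness along the rack's x. Origin under its centre, on the table.
- glazed: The other sash in the rack, to be left there: a low glazed top-light, 170 mm wide, 105 mm high (its top 117 mm above the table), 28 mm thick, with one upright glazing bar. Origin at the centre of its underside.
- stand: Fixed, rigid steel stand. Origin on the table under its post (20 mm thick, 256 mm high). Foot plate 8 mm thick, x -150 to +50, y -110 to +110 mm. A carriage locked on the post carries two level vinyl-dipped round prongs, 8 mm thick, at y = -45 and +45 mm, that point to -x (towards the robot): straight from a cross bar at x = -25 to x = -165 mm, then turned up, tips ending at x = -176, 22 mm above the prongs' upper side.
- under_prongs (a point): Point on the stand's foot plate, below the middle of the prongs' straight part (x = -105 mm on the stand, y = 0); axes as the stand. How high the prongs are above it varies with where the last user locked the carriage: their upper side is 190 to 235 mm above the table, not reported; find it by eye or by lowering the rail until they take the weight. The rail may rest anywhere on the straight part.
- mug: White mug, 80 mm across, 95 mm high, stands beside the stand; leave. Origin under its centre.
- tub: Lidded plastic putty tub, 132 mm across, 130 mm high; leave. Origin under its centre.
- knife: Putty knife lying flat, 200 mm long along its x, 32 mm wide, 16 mm high; leave. Origin between handle and blade.
- hammer: Hammer lying in front of the rack, under 50 mm high; leave. Origin near its middle.
- pliers: Pliers lying flat, 160 mm long along x, 14 mm high; leave. Origin at the pivot.
Things that resemble listed ones, but are neither listed nor needed, are in the scene too. Leave any red look-alike of the sash alone.

How it is judged:
By the outcome, as a careful person would: the job done as asked, in the order asked, and still so for the second after the job is handed in, with the robot touching nothing.
It also fails if it takes over 59 s, if anything falls off the work surface, if the arm or the gripper's body presses on something with over 40 N, if the wrist force passes 120 N, or if a joint passes its speed limit or range.

## Robot

A 6-joint arm with a two-finger parallel gripper is mounted at the origin on the work surface. World frame = base frame: x ahead of the robot, y to its left, z up, the work surface at z = 0. Lengths are in mm, angles in rad, forces in N, time in s.
With the tool pointing down it reaches from about 300 to 775 mm from the base axis. Payload 14.6 kg.
Tool frame: the origin (TCP) lies on the centre line of the jaws, within the pads' length; the fingertips stand 8 mm ahead of it and the grasp point (between the pads) lies 11 mm behind it; z points along the fingers, y is the direction in which the jaws open and shut (so a half turn about z gives the same grasp; the last joint's range is limited). The gripper opens to 94 mm and grips with 3 to 60 N. Pads are 16 mm wide; open, the fingers measure 119 mm over their backs; the gripper's body (75 mm by 177 mm) begins 78 mm behind the grasp point.
Start: joints at [1.26, 0.3, 1.521, -0, 1.321, -0.067], TCP at [132.763, 533.726, 213.446] pointing down, gripper open.
Joint ranges: [-3.03, 3.03], [-0.79, 2.21], [0.23, 2.52], [-1.04, 4.18], [0, 3.07], [-2.55, 2.55]. Speed limits (rad/s): [2.22, 2.22, 2.57, 3.14, 3.14, 3.14].

## Interface

Orientations are given as [roll, pitch, yaw] about the fixed x, y, z axes, in that order (R = Rz(yaw) Ry(pitch) Rx(roll)).
In Python, from cell import read_state, cams, manip gives the robot as it stands.
- The arm moves only by the shell command python3 -m handwheel 'ROWS' [OPENING] [FORCE]. ROWS is JSON, a list of rows, each a list of 4 numbers: the shift along the tool's x, y, z in m, then the turn about the tool's z in degrees. In form: [[dx, dy, dz, turn], ...]. A call has 1 to 5 rows; each row is the pose to reach, as a shift and turn from the pose measured when the call began, along the tool's axes at that moment; what a row does not reach only later rows make up. A row lasts 1/8 s, in which the tool goes at most 62.5 mm and 10.7 degrees, less where a joint would pass 70% of its speed; a pose out of reach is approached as far as the arm can. A call with a gripper value outside its range is refused whole. OPENING is the closure, from 0 (fully open) to 1 (shut), set as the call begins (- or left out, the last holds). The fingers move at their own pace and stop on an object; FORCE is the grip in N (left out, the last holds). Time passes only in rows, so rows that repeat a pose let the fingers close. It gives the time, the measured TCP pose, the force and the opening at its end, in the units of the state.
- read_state(): the state, without advancing time (a new reading comes with each control period).
- cams.camera(name): name is "scene" or "side" or "wrist"; returns the picture (420x560x3 uint8, red, green, blue); there is no depth.
- cams.get_calibration(name): a dict with "vertical_fov" (degrees; the focal length in pixels is half the picture's height over the tangent of half this angle, whatever the lens; pixels are square), "cx", "cy" (the principal point, pixels), "R" (3x3) and "t" (3): a world point X has camera coordinates R X + t. Camera axes: x right, y down, z forward; pixel columns grow to the right and rows downward; lengths in mm; the calibration is good to about 2 mm. A picture is of the moment at which its call begins: read the wrist's pose just before it. get_calibration takes no time and is no camera call; for the wrist camera it gives the pose at the moment of the call.
- manip.sign_off(): hands the job in, once; it reports no verdict.
The state is a dict: "clock": time; "joints": joint angles; "qd": joint speeds; "effort": joint torques, N m; "eef_pos": TCP position; "eef_rot": TCP orientation; "wrist_force": force on the tool from outside, world axes, zero at the start; "moment": the same for the moment, N m; "finger_gap": finger opening in mm.
Only numpy, scipy, OpenCV 4.12 (cv2) and the standard library are available. Lean on these libraries where they do the work, as an engineer would, in place of code of your own. Each camera call takes 0.05 s, during which the arm holds its last target. There are 200 camera calls.

## Working session

There is one attempt and no reset: what is moved stays moved. The work goes in short steps, Python scripts to look and compute and a shell command to move; the robot and the scene stay as the last step left them, time stands still between calls to the robot, and variables do not carry over. Pictures are saved under pics/ and viewed, about 8 in all and at most 12, crops included, and the job is handed in when it is done.

```bash
mkdir -p pics; python3 - <<'E'
from cell import read_state, cams
import cv2
for n in ("scene","side"):
    im=cams.camera(n); cv2.imwrite(f"pics/{n}0.png",cv2.resize(im[...,::-1],(784,588)))
    cv2.imwrite(f"pics/{n}0_raw.png",im[...,::-1])
    c=cams.get_calibration(n); print(n,c)
s=read_state(); print({k:s[k] for k in("clock","eef_pos","eef_rot","wrist_force","finger_gap")})
E
```

```text
scene {'vertical_fov': 42.96590996053316, 'cx': 283.917945389774, 'cy': 210.76233486438312, 'R': array([[-0.04573922,  0.99894262,  0.004643  ],
       [ 0.66790528,  0.03403738, -0.74346755],
       [-0.74283946, -0.03090454, -0.6687559 ]]), 't': array([ 116.33384173, -240.09236733, 1963.53041382])}
side {'vertical_fov': 53.37347344353706, 'cx': 284.31400459586916, 'cy': 210.89355899286483, 'R': array([[ 0.82139548, -0.57033083,  0.00567448],
       [-0.38412095, -0.560514  , -0.73367237],
       [ 0.4216166 ,  0.60045549, -0.67947969]]), 't': array([-486.96247931,  248.27813287, 1199.4243567 ])}
{'clock': 0.1, 'eef_pos': array([132.70388067, 533.51132892, 212.95219644]), 'eef_rot': array([-3.14053958e+00, -5.36735277e-05,  2.89781502e+00]), 'wrist_force': array([-0.45112525, -0.29918713, -0.43403719]), 'finger_gap': 94.04424513214511}
```

View pics/scene0.png

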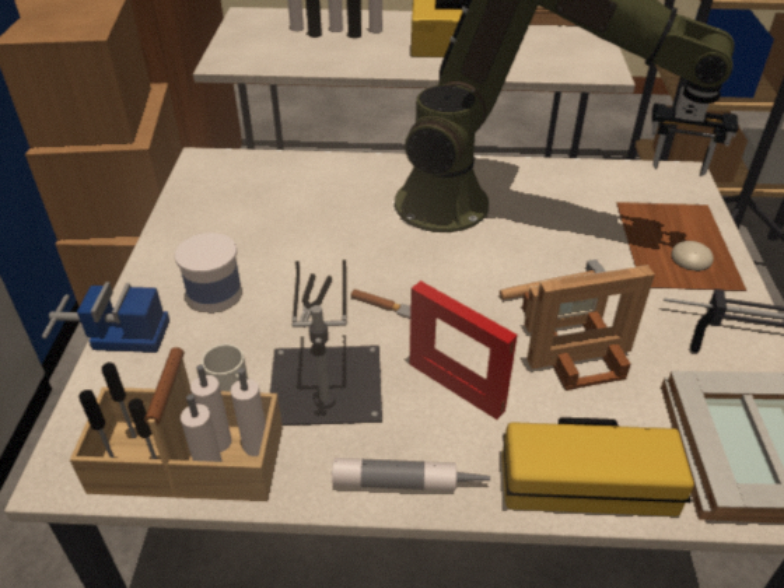

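View pics/side0.png

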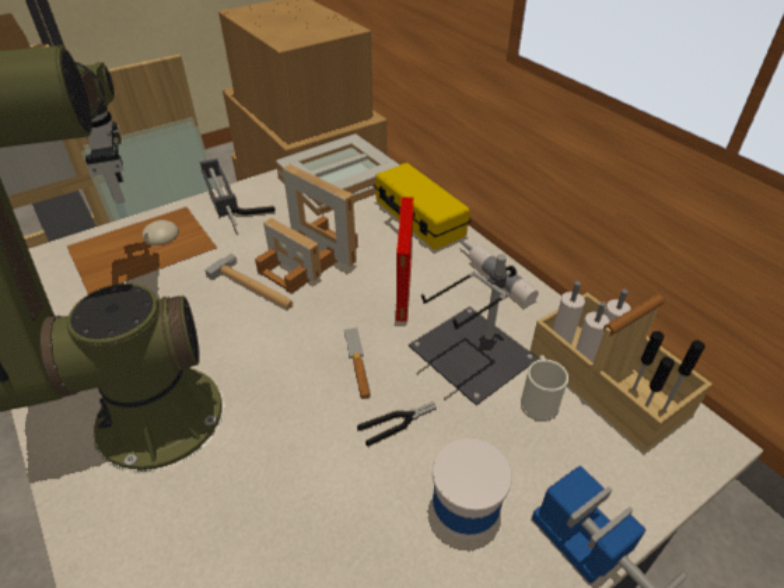

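The scene view looks back towards the robot. The candidates for the sash are:
- The pine/white frame in the rack's rear slot, scene (590,315) and side (320,215): larger, with no glass. It fits the description.
- The low glazed sash, side (292,245).
- The red look-alike, scene (462,350).
- The glazed window lying flat, scene (745,440).

Next I'll enlarge the sash and the stand.

```bash
python3 - <<'E'
import cv2,numpy as np
a=cv2.imread("pics/scene0_raw.png");b=cv2.imread("pics/side0_raw.png")
def crop(im,x,y,w,h,k=4):
    c=cv2.resize(im[y:y+h,x:x+w],None,fx=k,fy=k,interpolation=cv2.INTER_CUBIC)
    for i in range(0,w,10): cv2.putText(c,str(x+i),(i*k,8),0,.3,(0,0,255),1) if i%20==0 else 0; cv2.line(c,(i*k,0),(i*k,h*k),(255,255,0) if i%20==0 else (200,200,200),1) if i%20==0 else 0
    for i in range(0,h,20): cv2.putText(c,str(y+i),(0,i*k+8),0,.3,(0,0,255),1); cv2.line(c,(0,i*k),(w*k,i*k),(255,255,0),1)
    return c
cv2.imwrite("pics/c_sash.png",np.hstack([crop(a,350,180,120,105,3),crop(b,180,110,130,105,3)]))
cv2.imwrite("pics/c_stand.png",np.hstack([crop(a,185,180,100,125,4),crop(b,290,170,100,125,4)]))
E
```

```text
(no output)
```

View pics/c_sash.png

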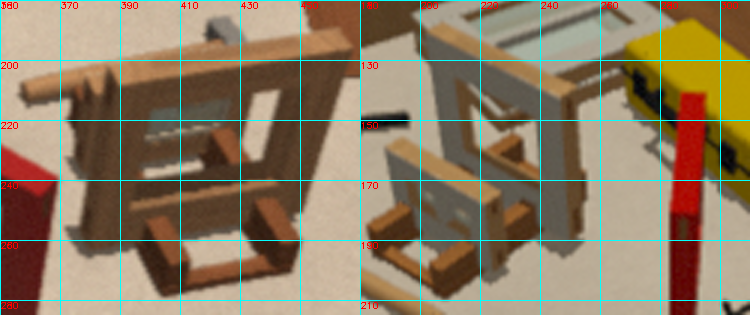

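View pics/c_stand.png

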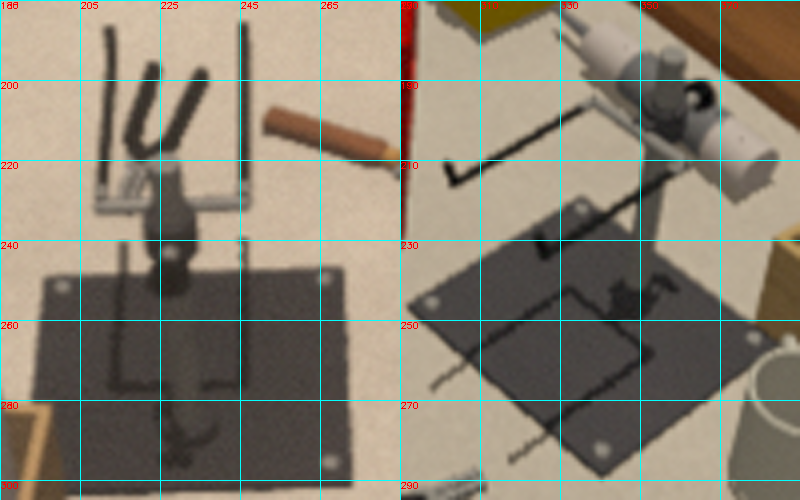

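The crops confirm the target: the tall frame with no glass, white front, in the rear slot. Its top corners are about scene (386,209), (468,195) and side (200,119), (245,143). The stand's prong tips are at scene (212.5,187), (246,185.5) and side (325,228), (302,210.5).

```bash
cat > h.py <<'E'
import numpy as np
from cell import cams
def ray(c,uv):
    f=210/np.tan(np.radians(c["vertical_fov"]/2)); R=np.array(c["R"]);t=np.array(c["t"])
    d=R.T@np.array([(uv[0]-c["cx"])/f,(uv[1]-c["cy"])/f,1]); return -R.T@t,d/np.linalg.norm(d)
def plane(c,uv,z):
    o,d=ray(c,uv); return (o+d*(z-o[2])/d[2]).round(1)
def tri(c1,u1,c2,u2):
    (o1,d1),(o2,d2)=ray(c1,u1),ray(c2,u2)
    s=np.linalg.lstsq(np.c_[d1,-d2],o2-o1,rcond=None)[0]; p,q=o1+s[0]*d1,o2+s[1]*d2
    return ((p+q)/2).round(1),round(float(np.linalg.norm(p-q)),1)
E
python3 - <<'E'
from h import *
a=cams.get_calibration("scene");b=cams.get_calibration("side")
print("sash scene", [plane(a,u,222) for u in [(386,209),(468.3,195),(463.3,189.3),(381.7,202.3)]])
print("sash side FL FR BR BL", [plane(b,u,222) for u in [(200,119.3),(245,143.3),(253.3,137.3),(209,117)]])
print("plate scene",[plane(a,u,8) for u in [(195.5,248.75),(270.75,246.75),(273,301.75)]])
print("plate side",[plane(b,u,8) for u in [(292,246.25),(335.75,218.75),(382,256.25),(340,289.25)]])
print("tips -y,+y",tri(a,(212.5,186.75),b,(325,228)),tri(a,(246,185.5),b,(301.75,210.5)))
print("bar -y,+y",tri(a,(209.25,231.75),b,(361.25,211.25)),tri(a,(247.5,230),b,(339.25,195)))
E
```

```text
sash scene [array([591. , 172.1, 222. ]), array([523.9, 395.5, 222. ]), array([500.7, 387.1, 222. ]), array([565.2, 163.4, 222. ])]
sash side FL FR BR BL [array([498.6, 396.1, 222. ]), array([553. , 173.4, 222. ]), array([594.7, 188.8, 222. ]), array([532.6, 392.3, 222. ])]
plate scene [array([ 552.3, -349.8,    8. ]), array([ 533.2, -130.8,    8. ]), array([ 735.4, -111.8,    8. ])]
plate side [array([ 530.4, -133. ,    8. ]), array([ 728. , -114.5,    8. ]), array([ 738.3, -327. ,    8. ]), array([ 547.5, -349.3,    8. ])]
tips -y,+y (array([ 523.4, -285.7,  221.2]), 0.4) (array([ 513.4, -196.4,  221.1]), 0.2)
bar -y,+y (array([ 668.7, -273.7,  195. ]), 3.1) (array([ 661.4, -181. ,  196.1]), 4.5)
```

```bash
cat > go.py <<'E'
# work out tool-axis shift (mm) and turn (deg) to a world TCP target x y z and jaw-axis (tool y) angle in deg
import sys,numpy as np
from cell import read_state
from scipy.spatial.transform import Rotation as Ro
s=read_state(); R=Ro.from_euler("xyz",s["eef_rot"]).as_matrix(); p=np.array(s["eef_pos"])
x,y,z,a=map(float,sys.argv[1:5])
cur=np.degrees(np.arctan2(R[1,1],R[0,1])); t=(cur-a+90)%180-90
print("shift m",(R.T@(np.array([x,y,z])-p)/1000).round(4),"turn",round(t,1),"| at",p.round(1),"jaw",round(cur,1),"t",s["clock"],"F",np.round(s["wrist_force"],1),"gap",round(s["finger_gap"],1),"j6",round(s["joints"][5],2))
E
python3 - <<'E'
from h import *
a=cams.get_calibration("scene");b=cams.get_calibration("side")
k=1/1.4
print("red top",[tri(a,(u[0]*k,u[1]*k),b,(v[0]*k,v[1]*k)) for u,v in [((515,335),(403,254)),((417,285),(408,200))]])
print("red base",plane(a,(503*k,411*k),0),plane(b,(402*k,318*k),0),plane(a,(411*k,362*k),0))
E
python3 go.py 545 283 330 15.2
```

```text
red top [(array([633.9,  98. , 112.7]), 91.1), (array([624.1, -31.6, 286.7]), 61.3)]
red base [689.7 119.8   0. ] [571.9 -47.    0. ] [569.6 -62.4   0. ]
shift m [-0.4606 -0.1437 -0.1169] turn 60.8 | at [132.7 533.5 213. ] jaw 76.0 t 0.1 F [-0.5 -0.3 -0.4] gap 94.0 j6 -0.07
```

```bash
python3 -m handwheel '[[0,0,-0.06,0],[-0.03,0,-0.117,10],[-0.09,-0.03,-0.117,20],[-0.15,-0.05,-0.117,30],[-0.21,-0.07,-0.117,40]]' 0 20; python3 go.py 545 283 330 15.2
```

```text
clock: 0.72
eef_pos: [315.1, 417.3, 329.9]
eef_rot: [-3.141, 0.001, 2.194]
wrist_force: [0.5, 0.5, -0.6]
finger_gap: 94.1
shift m [-0.2433  0.1082 -0.    ] turn 20.5 | at [315.1 417.3 329.9] jaw 35.7 t 0.725 F [ 0.5  0.5 -0.6] gap 94.1 j6 0.23
```

```bash
python3 -m handwheel '[[-0.06,0.027,0,8],[-0.12,0.053,0,16],[-0.18,0.08,0,20.5],[-0.243,0.108,0,20.5],[-0.243,0.108,0,20.5]]' 0 20; python3 go.py 545 283 330 15.2; python3 - <<'E'
from cell import read_state,cams
import cv2,numpy as np
c=cams.get_calibration("wrist"); im=cams.camera("wrist")[...,::-1]; np.save("w1.npy",c,allow_pickle=True)
cv2.imwrite("pics/w1raw.png",im); cv2.imwrite("pics/w1.png",cv2.resize(im,(784,588))); print(c)
E
```

```text
clock: 1.35
eef_pos: [546.9, 280.8, 328.7]
eef_rot: [-3.139, 0.001, 1.833]
wrist_force: [0.4, -0.7, -1.4]
finger_gap: 94.1
shift m [ 0.0026 -0.0013 -0.0013] turn -0.2 | at [546.9 280.8 328.7] jaw 15.0 t 1.35 F [ 0.4 -0.7 -1.4] gap 94.1 j6 0.15
{'vertical_fov': 62.0248901207231, 'cx': 278.3636106931046, 'cy': 209.859262606864, 'R': array([[ 0.96605852,  0.25831586, -0.00196269],
       [ 0.24922408, -0.9300042 ,  0.27014728],
       [ 0.06795802, -0.26146724, -0.96281701]]), 't': array([-599.40189232,   66.02403847,  540.23249557])}
```

View pics/w1.png

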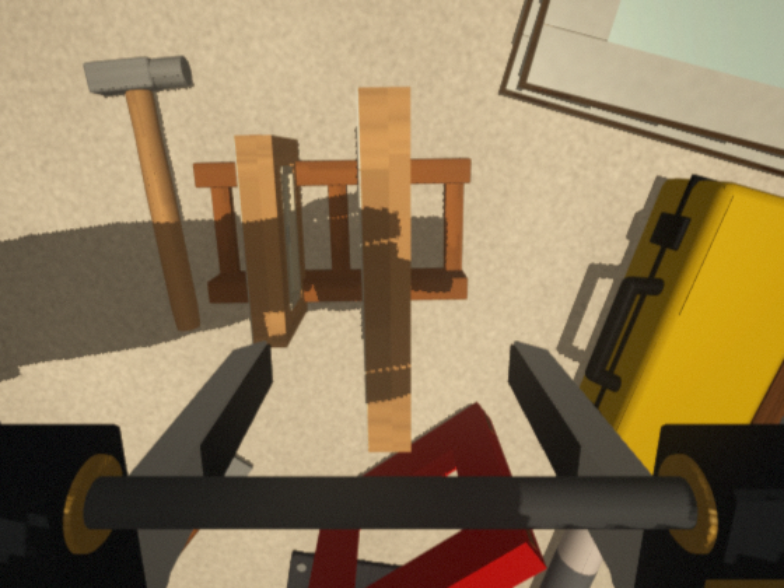

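The wrist view shows the sash's top edge between the jaws: corners (360,87), (410,87), (410,451), (369,451). The glazed sash is in the left slot.

```bash
python3 - <<'E'
from h import *
c=np.load("w1.npy",allow_pickle=True).item(); k=1/1.4
P=np.array([plane(c,(u*k,v*k),222) for u,v in [(360,87),(410,87),(410,451),(369,451)]])
print(P,P.mean(0))
e=(P[0]+P[1]-P[2]-P[3])/2; print(np.linalg.norm(e),np.degrees(np.arctan2(-e[0],e[1])))
print("glazed",[plane(c,(u*k,v*k),117) for u,v in [(236,137),(275,137),(288,346),(253,346)]])
E
```

```text
[[501.  387.6 222. ]
 [526.6 394.4 222. ]
 [585.8 182.4 222. ]
 [560.  175.4 222. ]] [543.35 284.95 222.  ]
220.17997184121904 15.57007798963763
glazed [array([410.3, 341.2, 117. ]), array([438.5, 348.7, 117. ]), array([482.1, 187. , 117. ]), array([453.7, 179.3, 117. ])]
```

```bash
python3 go.py 543.4 285 189 15.6
```

```text
shift m [ 0.0051 -0.0021  0.1397] turn -0.5 | at [547.1 280.9 328.7] jaw 15.1 t 1.4 F [ 0.6 -0.8 -0.9] gap 93.9 j6 0.15
```

```bash
python3 -m handwheel '[[0.005,-0.002,0.045,-0.5],[0.005,-0.002,0.09,-0.5],[0.005,-0.002,0.125,-0.5],[0.005,-0.002,0.139,-0.5],[0.005,-0.002,0.139,-0.5]]' 0 20; python3 go.py 543.4 285 189 15.6
```

```text
clock: 2.02
eef_pos: [543.1, 285.4, 190.0]
eef_rot: [-3.139, 0.001, 1.843]
wrist_force: [-0.1, -0.2, 0.9]
finger_gap: 93.7
shift m [-0.0005  0.0002  0.001 ] turn -0.0 | at [543.1 285.4 190. ] jaw 15.6 t 2.025 F [-0.1 -0.2  0.9] gap 93.7 j6 0.15
```

```bash
python3 -m handwheel '[[0,0,0,0],[0,0,0,0],[0,0,0,0],[0,0,0,0],[0,0,0,0]]' 0.8 50; python3 -m handwheel '[[0,0,0,0],[0,0,0,0],[0,0,0,0]]'
```

```text
clock: 2.65
eef_pos: [543.1, 285.4, 190.0]
eef_rot: [-3.139, 0.001, 1.843]
wrist_force: [-0.9, 0.3, 0.3]
finger_gap: 47.8
clock: 3.02
eef_pos: [543.1, 285.4, 190.0]
eef_rot: [-3.139, 0.001, 1.843]
wrist_force: [0.5, 0.2, -0.5]
finger_gap: 27.9
```

Gripped (28 mm gap). Lifting straight up slowly.

```bash
python3 -m handwheel '[[0,0,-0.012,0],[0,0,-0.03,0],[0,0,-0.05,0],[0,0,-0.075,0],[0,0,-0.1,0]]'; python3 -m handwheel '[[0,0,-0.03,0],[0,0,-0.05,0],[0,0,-0.055,0],[0,0,-0.055,0]]'; python3 go.py 420 230 345 10
```

```text
clock: 3.65
eef_pos: [543.3, 285.6, 292.1]
eef_rot: [-3.14, 0.001, 1.843]
wrist_force: [0.4, 0.8, -3.2]
finger_gap: 27.7
clock: 4.15
eef_pos: [543.3, 285.7, 347.1]
eef_rot: [-3.14, 0.001, 1.843]
wrist_force: [-0.2, -0.5, -3.2]
finger_gap: 27.9
shift m [-0.0205 -0.1337  0.0024] turn 5.6 | at [543.3 285.7 347.1] jaw 15.6 t 4.15 F [-0.2 -0.5 -3.2] gap 27.9 j6 0.15
```

```bash
python3 -m handwheel '[[-0.005,-0.03,0,1],[-0.01,-0.07,0,3],[-0.018,-0.11,0,5],[-0.02,-0.134,0,5.6],[-0.02,-0.134,0,5.6]]'; python3 go.py 410 -5 347 7
```

```text
clock: 4.78
eef_pos: [418.6, 230.0, 347.4]
eef_rot: [-3.14, 0.001, 1.745]
wrist_force: [0.1, 0.6, -3.2]
finger_gap: 27.7
shift m [-0.23   -0.0494  0.0008] turn 3.0 | at [418.6 230.  347.4] jaw 10.0 t 4.775 F [ 0.1  0.6 -3.2] gap 27.7 j6 0.25
```

```bash
python3 -m handwheel '[[-0.04,-0.01,0,1],[-0.09,-0.02,0,2],[-0.14,-0.03,0,3],[-0.19,-0.04,0,3],[-0.23,-0.049,0,3]]'; python3 go.py 420 -240 347 5
```

```text
clock: 5.4
eef_pos: [410.6, -6.8, 347.3]
eef_rot: [-3.139, 0.001, 1.693]
wrist_force: [0.5, 0.4, -3.7]
finger_gap: 27.6
shift m [-0.2326 -0.019   0.0006] turn 2.0 | at [410.6  -6.8 347.3] jaw 7.0 t 5.4 F [ 0.5  0.4 -3.7] gap 27.6 j6 -0.23
```

```bash
python3 -m handwheel '[[-0.05,-0.004,0,1],[-0.1,-0.008,0,2],[-0.16,-0.013,0,2],[-0.21,-0.017,0,2],[-0.233,-0.019,0,2]]'; python3 -m handwheel '[[0,0,0,0],[0,0,0,0]]'; python3 go.py 440 -250 250 5; python3 - <<'E'
from cell import cams
import cv2,numpy as np
im=cams.camera("wrist")[...,::-1]; c=cams.get_calibration("wrist"); np.save("w2.npy",c,allow_pickle=True)
s=cams.camera("side")[...,::-1]; cv2.imwrite("pics/side2raw.png",s)
cv2.imwrite("pics/w2raw.png",im)
cv2.imwrite("pics/w2.png",np.hstack([cv2.resize(im,(400,300)),cv2.resize(s[120:330,220:500],(400,300),interpolation=cv2.INTER_CUBIC)]))
E
```

```text
clock: 6.02
eef_pos: [420.2, -243.1, 346.4]
eef_rot: [-3.138, 0.0, 1.656]
wrist_force: [0.6, 0.4, -2.9]
finger_gap: 27.6
clock: 6.28
eef_pos: [420.5, -242.8, 345.8]
eef_rot: [-3.137, -0.0, 1.656]
wrist_force: [0.1, -0.3, -2.8]
finger_gap: 27.7
shift m [-0.0089  0.0193  0.0957] turn -0.1 | at [ 420.5 -242.8  345.8] jaw 4.9 t 6.275 F [ 0.1 -0.3 -2.8] gap 27.7 j6 -0.68
```

View pics/w2.png

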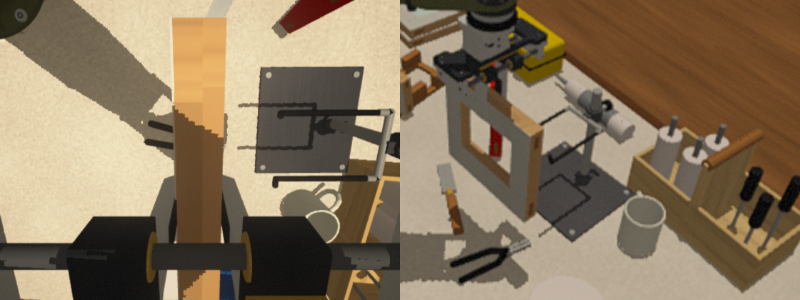

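The wrist view (left half) shows the upright sash in the jaws, with the prong tips at about (278,114) and (275,183) and the bar ends at (390,111) and (384,178). The side view (right half) shows the sash upright in front of the prongs. I'll cast the tips onto their plane.

```bash
python3 - <<'E'
from h import *
c=np.load("w2.npy",allow_pickle=True).item(); b=cams.get_calibration("side"); a=cams.get_calibration("scene")
T=[plane(c,(u*1.4,v*1.4),221) for u,v in [(278,114),(275,183)]]; print("tips +y,-y",T)
print("bar",[plane(c,(u*1.4,v*1.4),195) for u,v in [(390,111),(382,178)]])
print("plate",[plane(c,(u*1.4,v*1.4),8) for u,v in [(260,67),(364,68),(359,172),(255,173)]])
print("tri tips", tri(c,(278*1.4,114*1.4),a,(246,185.5)), tri(c,(275*1.4,183*1.4),a,(212.5,186.75)))
# sash top edge left/right end
print("sash top",[plane(c,(u*1.4,v*1.4),378) for u,v in [(172,18),(226,18)]])
E
```

```text
tips +y,-y [array([ 509.5, -194.3,  221. ]), array([ 520.6, -282.2,  221. ])]
bar [array([ 660.6, -181. ,  195. ]), array([ 676.3, -272.4,  195. ])]
plate [array([ 527.9, -129. ,    8. ]), array([ 729.2, -113.9,    8. ]), array([ 774.5, -325.8,    8. ]), array([ 549.9, -347.4,    8. ])]
tri tips (array([ 510.4, -195.7,  218.4]), 2.2) (array([ 521.5, -284.8,  218.8]), 3.3)
sash top [array([ 396.8, -134.4,  378. ]), array([ 424.2, -132.1,  378. ])]
```

```bash
python3 - <<'E'
from h import *
a=cams.get_calibration("scene"); print("tub top",plane(a,(207/1.4,252/1.4),130)); b=cams.get_calibration("side"); print(plane(b,(472/1.4,478/1.4),130))
E
python3 go.py 435 -247 252 5.5
```

```text
tub top [ 391.8 -507.9  130. ]
[ 378.1 -520.4  130. ]
shift m [-0.0059  0.0145  0.0943] turn -0.6 | at [ 420.4 -242.3  346.4] jaw 4.9 t 6.375 F [ 0.2  0.9 -3.3] gap 27.8 j6 -0.68
```

Tub is clear (its edge is at y ≈ −445). Lowering to insertion height.

```bash
python3 -m handwheel '[[-0.002,0.005,0.03,-0.6],[-0.006,0.014,0.06,-0.6],[-0.006,0.014,0.085,-0.6],[-0.006,0.014,0.094,-0.6],[-0.006,0.014,0.094,-0.6]]'; python3 -m handwheel '[[0,0,0,0]]'; python3 go.py 591 -232 252 5.5
```

```text
clock: 7.0
eef_pos: [434.7, -246.8, 252.7]
eef_rot: [-3.138, 0.0, 1.668]
wrist_force: [1.0, 0.2, -2.9]
finger_gap: 27.4
clock: 7.12
eef_pos: [435.0, -246.8, 253.9]
eef_rot: [-3.139, 0.001, 1.668]
wrist_force: [-0.6, -0.3, -3.5]
finger_gap: 27.7
shift m [-0.0004  0.1567  0.0016] turn 0.1 | at [ 435.  -246.8  253.9] jaw 5.6 t 7.125 F [-0.6 -0.3 -3.5] gap 27.7 j6 -0.68
```

```bash
python3 - <<'E'
from cell import cams
import cv2,numpy as np
s=cams.camera("side")[...,::-1];a=cams.camera("scene")[...,::-1]
cv2.imwrite("pics/p3.png",np.hstack([cv2.resize(a[130:310,160:340],(400,400),interpolation=cv2.INTER_CUBIC),cv2.resize(s[120:320,220:420],(400,400),interpolation=cv2.INTER_CUBIC)]))
E
```

```text
(no output)
```

View pics/p3.png

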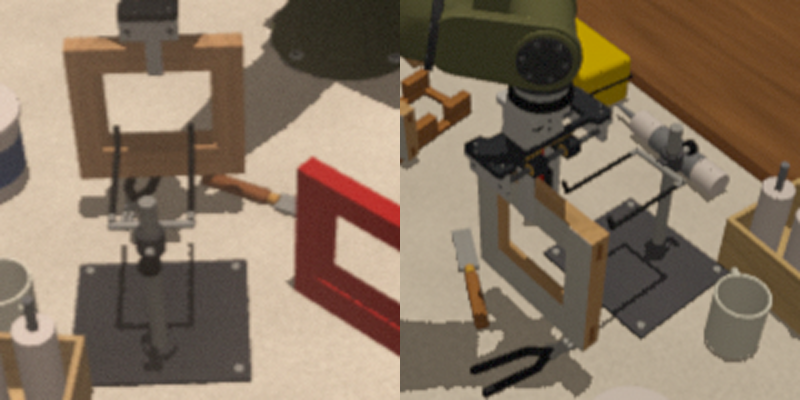

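Both prongs are centred on the opening: scene prongs at columns 115 and 191, opening 103–213. Moving in.

```bash
python3 -m handwheel '[[0,0.02,0,0],[0,0.04,0,0],[0,0.06,0,0],[0,0.08,0,0],[0,0.08,0,0]]'; python3 -m handwheel '[[0,0.02,0,0],[0,0.04,0,0],[0,0.06,0,0],[0,0.076,0,0],[0,0.076,0,0]]'; python3 go.py 591 -232 215 5.5; python3 - <<'E'
from cell import cams
import cv2,numpy as np
s=cams.camera("side")[...,::-1];a=cams.camera("scene")[...,::-1]
cv2.imwrite("pics/p4.png",np.hstack([cv2.resize(a[130:310,160:340],(400,400),interpolation=cv2.INTER_CUBIC),cv2.resize(s[110:310,240:440],(400,400),interpolation=cv2.INTER_CUBIC)]))
E
```

```text
clock: 7.85
eef_pos: [515.2, -238.9, 253.5]
eef_rot: [-3.139, 0.001, 1.669]
wrist_force: [-0.1, -0.3, -3.4]
finger_gap: 27.8
clock: 8.48
eef_pos: [590.7, -231.5, 253.2]
eef_rot: [-3.139, 0.001, 1.669]
wrist_force: [-0.0, -0.0, -2.9]
finger_gap: 27.9
shift m [-0.0005  0.0004  0.0382] turn 0.1 | at [ 590.7 -231.5  253.2] jaw 5.6 t 8.475 F [-0.  -0.  -2.9] gap 27.9 j6 -0.53
```

View pics/p4.png

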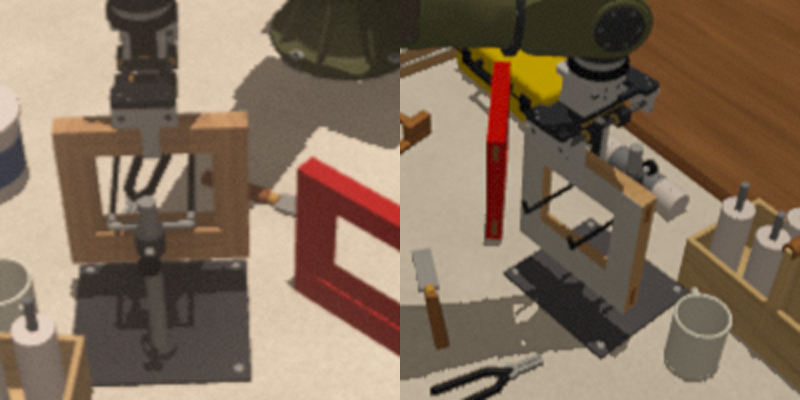

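The prongs run through the opening, and their tips emerge in front of the white face at side (525,210) and (572,243). Lowering.

```bash
python3 -m handwheel '[[0,0,0.01,0],[0,0,0.02,0],[0,0,0.03,0],[0,0,0.033,0],[0,0,0.033,0]]'; python3 -m handwheel '[[0,0,0.002,0],[0,0,0.003,0]]'; python3 -m handwheel '[[0,0,0.002,0],[0,0,0.002,0]]'
```

```text
clock: 9.2
eef_pos: [590.0, -231.8, 220.3]
eef_rot: [-3.139, 0.001, 1.669]
wrist_force: [0.3, 0.1, -3.5]
finger_gap: 27.8
clock: 9.45
eef_pos: [590.0, -231.8, 217.4]
eef_rot: [-3.139, 0.001, 1.669]
wrist_force: [-0.3, -0.7, -3.5]
finger_gap: 27.8
clock: 9.7
eef_pos: [589.9, -231.7, 215.2]
eef_rot: [-3.139, 0.001, 1.669]
wrist_force: [-0.3, -0.3, -3.1]
finger_gap: 27.9
```

```bash
for i in 1 2 ; do python3 -m handwheel '[[0,0,0.0015,0],[0,0,0.0015,0]]' | grep -E "clock|pos|force"; done; python3 -m handwheel '[[0,0,0.001,0],[0,0,0.001,0]]' | grep -E "pos|force"
```

```text
clock: 9.95
eef_pos: [589.9, -231.7, 213.6]
wrist_force: [0.2, 0.5, -2.6]
clock: 10.2
eef_pos: [590.0, -231.8, 213.1]
wrist_force: [-3.2, 2.2, 4.9]
eef_pos: [590.0, -231.8, 213.1]
wrist_force: [-3.3, 1.4, 5.9]
```

Contact is at TCP z ≈ 213.1, so the prongs' upper side is ≈ 200. Stiffness is about 9 N/mm; now the tug, aiming for 12 N.

```bash
python3 -m handwheel '[[0,0,0.0013,0],[0,0,0.0016,0]]' | grep -E "clock|pos|force";  python3 -c "
from cell import read_state;print(read_state()['moment'])"
```

```text
clock: 10.7
eef_pos: [590.0, -231.8, 213.0]
wrist_force: [-6.2, 2.4, 10.5]
[ 0.42451537  1.37097953 -0.00807404]
```

```bash
python3 -m handwheel '[[0,-0.0003,0.0017,0],[0,-0.0003,0.0017,0],[0,-0.0003,0.0017,0]]' | grep -E "clock|pos|force";  python3 -m handwheel '[[0,-0.0003,0.0017,0],[0,-0.0003,0.0017,0],[0,-0.0003,0.0017,0]]' | grep -E "clock|pos|force"
```

```text
clock: 11.08
eef_pos: [590.0, -231.8, 213.1]
wrist_force: [-4.3, 2.5, 10.3]
clock: 11.45
eef_pos: [590.0, -231.8, 213.1]
wrist_force: [-3.9, 2.4, 9.7]
```

Only about 10 N, which is marginal. I'll go a little deeper and hold longer.

```bash
python3 -m handwheel '[[0,-0.0003,0.002,0],[0,-0.0003,0.0021,0],[0,-0.0003,0.0021,0]]' | grep -E "clock|pos|force";  python3 -m handwheel '[[0,-0.0003,0.0021,0],[0,-0.0003,0.0021,0],[0,-0.0003,0.0021,0]]' | grep -E "clock|pos|force"; python3 -m handwheel '[[0,-0.0003,0.0021,0],[0,-0.0003,0.0021,0]]' | grep -E "clock|pos|force"
```

```text
clock: 11.82
eef_pos: [589.9, -231.8, 213.0]
wrist_force: [-3.9, 2.2, 13.3]
clock: 12.2
eef_pos: [589.9, -231.8, 213.0]
wrist_force: [-4.4, 2.4, 13.0]
clock: 12.45
eef_pos: [589.9, -231.8, 213.1]
wrist_force: [-5.2, 2.3, 12.2]
```

Held at 12–13 N for about 0.75 s, and the prongs carry it. Unloading, then easing the jaws open.

```bash
python3 -m handwheel '[[0,-0.0004,0.001,0],[0,-0.0005,0.0002,0],[0,-0.0005,0.0002,0]]' | grep -E "clock|pos|force";  python3 -m handwheel '[[0,0,0.0002,0],[0,0,0.0002,0]]' - 15| grep -E "clock|pos|force"; python3 -m handwheel '[[0,0,0,0],[0,0,0,0],[0,0,0,0],[0,0,0,0]]' 0.4 | grep -E "clock|pos|force|gap"
```

```text
clock: 12.82
eef_pos: [589.7, -231.8, 213.2]
wrist_force: [1.1, 1.9, 3.5]
clock: 13.08
eef_pos: [589.8, -231.8, 213.2]
wrist_force: [0.7, 1.4, 6.0]
clock: 13.58
eef_pos: [589.7, -231.9, 213.1]
wrist_force: [-0.5, -0.3, 0.1]
finger_gap: 56.1
```

```bash
python3 -m handwheel '[[0,0,-0.01,0],[0,0,-0.025,0],[0,0,-0.045,0],[0,0,-0.07,0],[0,0,-0.1,0]]' | grep -E "clock|pos|force|gap"; python3 -m handwheel '[[0,-0.03,-0.03,0],[0,-0.07,-0.03,0],[0,-0.11,-0.03,0],[0,-0.15,-0.03,0],[0,-0.15,-0.03,0]]' | grep -E "clock|pos|force|gap"; python3 -m handwheel '[[0,0,0,0],[0,0,0,0],[0,0,0,0],[0,0,0,0],[0,0,0,0]]' | grep -E "clock"; python3 - <<'E'
from cell import cams
import cv2,numpy as np
def g():
    s=cams.camera("side")[...,::-1];a=cams.camera("scene")[...,::-1]
    return np.hstack([cv2.resize(a[130:310,160:340],(400,400),interpolation=cv2.INTER_CUBIC),cv2.resize(s[110:310,240:440],(400,400),interpolation=cv2.INTER_CUBIC)])
x=g(); cv2.imwrite("pics/p5.png",x); cv2.imwrite("pics/all5.png",np.hstack([cv2.resize(cams.camera(n)[...,::-1],(400,300)) for n in("scene","side")]))
y=g(); print("max diff",cv2.absdiff(x,y).max())
E
```

```text
clock: 14.2
eef_pos: [588.4, -231.1, 314.9]
wrist_force: [-0.2, 0.2, 0.4]
finger_gap: 56.7
clock: 14.82
eef_pos: [437.3, -245.9, 345.3]
wrist_force: [0.1, -0.3, 0.4]
finger_gap: 56.4
clock: 15.45
max diff 41
```

View pics/p5.png

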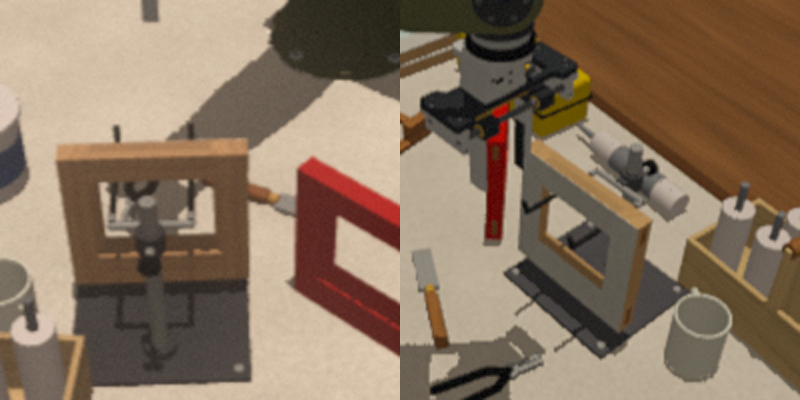

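View pics/all5.png

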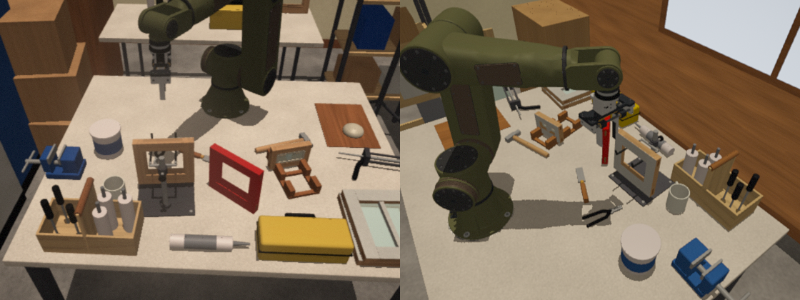

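The sash hangs level on both prongs behind their tips: scene prongs at (115,130) and (190,130) emerge over the rail, and everything else is in place. I'll check that it's still before handing in.

```bash
python3 -m handwheel '[[0,0,0,0],[0,0,0,0],[0,0,0,0],[0,0,0,0],[0,0,0,0]]' | grep clock; python3 - <<'E'
from cell import cams,manip
import cv2,numpy as np
G=lambda:cv2.cvtColor(cams.camera("side"),cv2.COLOR_RGB2GRAY)[170:285,300:365].astype(np.float32)
A=G()
for i in range(4):
    B=G(); print(cv2.phaseCorrelate(A,B)[0],np.abs(A-B).mean())
for i in range(4): cams.camera("side")
print(cv2.phaseCorrelate(A,G()))
E
```

```text
clock: 16.38
(0.02515118193604593, 0.012922745453380458) 1.2422743
(0.025381631937172244, -0.003875831441789046) 1.2576588
(0.008768741341114605, 0.0048092866913052035) 1.2589966
(0.005078813723805808, 0.020294963048186787) 1.2477592
((0.008553221081598394, 0.00045036542530851875), 1.0065188074553455)
```

Still: shifts under 0.03 px, which is only noise. Handing in.

```bash
python3 -c "
from cell import manip;print(manip.sign_off())"
```

```text
the job is handed in; nothing more can be done
None
```

The empty sash is hanging by its top rail on both prongs of the stand, behind the upturned tips. I handed the job in at about 17 s on the robot's clock, against the 59 s limit.

- **Lift and hang:** I gripped the top rail at 50 N, lifted the sash out of the rear slot, and carried it round in front of the red look-alike. I then passed it over the prongs and lowered it until they took the weight, with their upper side about 200 mm above the table.
- **Tug:** My first pull read only 9.7–10.5 N, at or just under the one-kilo minimum. I pulled deeper and held 12.2–13.3 N for about 0.75 s before unloading and letting go. A sideways force of 4–6 N also showed at the wrist during the pull, and I eased most of it off before opening the jaws.
- **Last checks:** The final pictures show the sash upright on both prongs. Its image moved less than 0.03 px between frames, the gripper is clear with the wrist force near zero, and the glazed sash, red sash and tools look unmoved. A first quick frame comparison showed pixel differences of up to 41, which I put down to camera noise after that finer check.

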